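# Clear the prism housing and snap its cover on

### The job

The brass focusing tube has been left standing in the open prism housing: lift it out and stand it upright in the empty near bay of the steel rack tray. Then lay the aluminium cover squarely over the housing and press its corners down until all four clips have clicked home and the cover sits flush on the rim all round. Leave the glass prism, the eyepiece stand and the objective hood where they are.

Things in the scene. Friction and masses are not known exactly. Their poses are not given: they have to be found in the camera images.
- tube_center (a point): Centre of the brass focusing tube: a closed cylinder 110 mm tall, 40 mm in diameter (foot flange 44 mm in its lowest 18 mm, top rim 43 mm), 0.25 to 0.5 kg. z is its axis. It starts standing on the floor inside the open prism housing, its top 63 mm above the housing's rim. The point is 55 mm above its underside.
- housing_mouth (a point): Centre of the mouth, level with the rim, of the open grey prism housing fixed to the counter: 150 mm long (x), 110 mm wide (y), 55 mm high, inside 123 x 100 mm, floor 8 mm thick. In its two end walls, 40 mm either side of the middle and 12 mm below the rim, sit four sprung steel clip noses that stick out 2.5 mm.
- cover_rib (a point): Centre of the cover's grip rib. The aluminium clip-fastened cover (0.18 to 0.26 kg) is a plate 150 (x) x 110 (y) x 5 mm with an upright rib in the middle of its top, 60 mm long (x), 16 mm wide (y), 30 mm high; this point is 15 mm above the plate's top face. It starts standing on its four legs on the counter, and fits the housing either way round (half a turn).
- rack_near_bay (a point): Centre of the floor of the near (robot-side) bay of a low steel rack tray fixed to the counter: tray 240 mm long (x) by 140 mm wide (y), walls 24 mm high and 4 mm thick, one cross wall making two bays, each about 114 x 132 mm inside, floor 4 mm above the counter. The near bay is empty. x along the tray, away from the robot, towards the far bay.
- prism_center (a point): Bystander: glass roof prism on a black base, about 55 x 50 x 63 mm, standing in the far bay of the rack tray. The point is 35 mm above its underside.
- stand_center (a point): Bystander: slotted walnut stand with three upright aluminium eyepiece barrels, 70 (x) x 190 (y) x 95 mm high in all. The point is its centre, 47 mm above the counter.
- hood_center (a point): Bystander: red enamel objective hood, an open cone 72 mm wide at the foot and 70 mm high. The point is its centre, 35 mm above the counter.
- tube: The brass focusing tube; origin at the centre of its underside.
- cover: The same cover; origin in its middle, level with its legs' feet, 47 mm below the rib's centre. The four legs reach 27 mm below the plate, at 58 mm either way along x and 40 mm along y, each with a rounded bead and a tip ramped 5 mm inwards to lead it in; they enter the housing's mouth with 0.6 mm play along x, 3 mm along y. Laid in place, the beads rest on the clip noses, the plate's underside about 9 mm above the rim.
- cover_corner0 (a point): Centre of the top of the round steel boss (12 mm wide, 3 mm high) on the cover's -x, -y corner, the place to press; 62 mm along x and 44 mm along y from the middle, 3 mm above the plate. Pressed with 8 to 18 N the leg snaps past its clip and stays, this point 8 mm above the rim (17 mm before). A press may take a neighbour along or lift other corners.
- cover_corner1 (a point): Centre of the top of the round steel boss (12 mm wide, 3 mm high) on the cover's -x, +y corner, the place to press; 62 mm along x and 44 mm along y from the middle, 3 mm above the plate. Pressed with 8 to 18 N the leg snaps past its clip and stays, this point 8 mm above the rim (17 mm before). A press may take a neighbour along or lift other corners.
- cover_corner2 (a point): Centre of the top of the round steel boss (12 mm wide, 3 mm high) on the cover's +x, -y corner, the place to press; 62 mm along x and 44 mm along y from the middle, 3 mm above the plate. Pressed with 8 to 18 N the leg snaps past its clip and stays, this point 8 mm above the rim (17 mm before). A press may take a neighbour along or lift other corners.
- cover_corner3 (a point): Centre of the top of the round steel boss (12 mm wide, 3 mm high) on the cover's +x, +y corner, the place to press; 62 mm along x and 44 mm along y from the middle, 3 mm above the plate. Pressed with 8 to 18 N the leg snaps past its clip and stays, this point 8 mm above the rim (17 mm before). A press may take a neighbour along or lift other corners.
Mind the look-alikes: they are no part of the job. What is shaped like the cover but pink or purple is not meant.

How it is judged (in metres and radians):
On the way, in this order (a step that is already met when the one before it is completed fails the run):
1. the tube stands upright in the near bay of the rack tray, let go (x of tube_center in the frame of rack_near_bay between -0.037 and 0.037 m and y of tube_center in the frame of rack_near_bay between -0.047 and 0.047 m and z of tube_center in the frame of rack_near_bay between 0.049 and 0.061 m and angle between tube_center's own z axis and vertical below 0.1 rad and contact force between tube and the fingers below 0.1 N), for 0.2 s.
2. the cover lies in place over the housing's mouth, its legs entered (horizontal distance between cover_rib and housing_mouth below 0.006 m and angle between the x axis of cover_rib and the x axis of housing_mouth, either way round below 0.1 rad and z of each of cover_corner0, cover_corner1, cover_corner2, cover_corner3 in the frame of housing_mouth below 0.026 m), for 0.2 s.
At the end, for the whole second after the job is handed in: The tube stands upright (within 0.1 rad) at rest on the floor of the near bay; the cover sits on the housing, centred within 4 mm and square within 0.06 rad, with each of its four corners within 1.6 mm of fully home, at rest (x of tube_center in the frame of rack_near_bay between -0.037 and 0.037 m and y of tube_center in the frame of rack_near_bay between -0.047 and 0.047 m and z of tube_center in the frame of rack_near_bay between 0.049 and 0.061 m and angle between tube_center's own z axis and vertical below 0.1 rad and horizontal distance between cover_rib and housing_mouth below 0.004 m and angle between the x axis of cover_rib and the x axis of housing_mouth, either way round below 0.06 rad and z of each of cover_corner0, cover_corner1, cover_corner2, cover_corner3 in the frame of housing_mouth below 0.0096 m and linear speed of each of tube, cover below 0.02 m/s); the robot touches nothing.
It fails at once if the glass prism is moved by more than 20 mm or tipped (distance of prism_center from where it was at the start of the episode above 0.02 m or angle between prism_center's own z axis and vertical above 0.35 rad).
It fails at once if the eyepiece stand is moved by more than 20 mm or tipped (distance of stand_center from where it was at the start of the episode above 0.02 m or angle between stand_center's own z axis and vertical above 0.35 rad).
It fails at once if the objective hood is moved by more than 20 mm or tipped (distance of hood_center from where it was at the start of the episode above 0.02 m or angle between hood_center's own z axis and vertical above 0.35 rad).
It also fails if it takes over 67 s, if anything falls off the work surface, if the arm or the gripper's body presses on something with over 40 N, if the wrist force passes 120 N, or if a joint passes its speed limit or range.

### The arm

A 6-joint arm with a two-finger parallel gripper is mounted at the origin on the work surface. World frame = base frame: x ahead of the robot, y to its left, z up, the work surface at z = 0. Lengths are in m, angles in degrees, forces in N, time in s.
With the tool pointing down it reaches from about 0.4 to 0.825 m from the base axis. Payload 7 kg.
Tool frame: the origin (TCP) lies between the finger pads; the fingertips stand 25 mm ahead of it and the grasp point (between the pads) lies 6 mm ahead of it; z points along the fingers, y is the line along which they close (so a half turn about z gives the same grasp; the last joint's range is limited). The gripper opens to 88 mm and grips with 3 to 60 N. Pads are 19 mm wide; open, the fingers measure 130 mm over their backs; the gripper's body (78 mm by 193 mm) begins 47 mm behind the grasp point.
Start: joints at [-59.525, 20.546, 0.682, 0, -70.136, -16.507], TCP at [0.163, -0.655, 0.252] pointing down, gripper open.
Joint ranges: [-176.03, 176.03], [-82.01, 121.73], [-58.28, 71.71], [-173.87, 95.51], [-174.79, -0.11], [-173.66, 173.66]. Speed limits (degrees/s): [136.94, 136.94, 172.46, 180, 180, 180].

### API

Orientations are given as [roll, pitch, yaw] about the fixed x, y, z axes, in that order (R = Rz(yaw) Ry(pitch) Rx(roll)).
In Python, from plant import r gives the robot as it stands.
- The arm moves only by the shell command python3 -m crank 'ROWS' [FORCE]. ROWS is JSON, a list of rows, each a list of 3 entries, a list of its own where there are three numbers: the turn, a rotation vector about the tool's x, y, z in degrees, then the shift along the tool's x, y, z in cm, then the closure, from -1 (fully open) to 1 (shut). In form: [[[wx, wy, wz], [dx, dy, dz], fingers], ...]. A call has 1 to 8 rows; each row shifts and turns the commanded pose from where the row before left it, along the tool's axes as they then stand; what a row does not reach is not made up. A row lasts 1/10 s, in which the tool goes at most 50 mm and 8.59 degrees, less where a joint would pass 70% of its speed; a pose out of reach is approached as far as the arm can. A call with a gripper value outside its range is refused whole. The fingers move at their own pace and stop on an object; FORCE is the grip in N (left out, the last holds). Time passes only in rows, so rows that do not move let the fingers close. It gives the time, the measured TCP pose, the force, the opening and the grip force at its end, in the units of the state.
- r.get_state(): the state, without advancing time (a new reading comes with each control period).
- r.capture(name): name is "scene" or "top" or "wrist"; returns a dict with "color" (400x640x3 uint8, red, green, blue), "range_z" (400x640 float32, m along the optical axis (not along the pixel's ray), 0 where there is no reading), "intrinsics" (3x3 intrinsics, pixels), "world_from_camera" (4x4, takes a point from camera to world coordinates); the wrist camera has in their place "hand_eye" (4x4, takes a point from camera to tool coordinates, whose origin is the TCP and whose axes are the flange's). Camera axes: x right, y down, z forward; pixel columns grow to the right and rows downward; lengths in m; the calibration is good to about 2 mm. A picture is of the moment at which its call begins: read the wrist's pose just before it.
- r.close_job(): hands the job in; it is judged then, once.
The state is a dict: "time_s": time; "joints": joint angles; "qd": joint speeds; "joint_torque": joint torques, N m; "tcp_pos": TCP position; "eef_rot": TCP orientation; "contact_force": force on the tool from outside, world axes, zero at the start; "moment": the same for the moment, N m; "gripper_width": finger opening in m; "gripper_force": force on a finger pad.
Only numpy, scipy, OpenCV 4.12 (cv2) and the standard library are available. Lean on these libraries where they do the work, as an engineer would, in place of code of your own. Each camera call takes 0.05 s, during which the arm holds its last target. There are 200 camera calls.

## Working session

There is one attempt and no reset: what is moved stays moved. The work goes in short steps, Python scripts to look and compute and a shell command to move; the robot and the scene stay as the last step left them, time stands still between calls to the robot, and variables do not carry over. Pictures are saved under pics/ and viewed, at most 10 in all, crops included, and the job is handed in when it is done.

```bash
mkdir -p pics; ls; python3 - <<'E'
from plant import r
import cv2,numpy as np
s=r.get_state();print(s)
for n in ["scene","top"]:
    c=r.capture(n);np.savez(f"{n}.npz",**c)
    cv2.imwrite(f"pics/{n}0.png",c["color"][:,:,::-1]);print(c["world_from_camera"].round(3),c["intrinsics"])
c=r.capture("wrist");print(c["hand_eye"].round(4),c["intrinsics"])
E
```

```text
pics
{'time_s': 0.0, 'joints': array([-5.95256628e+01,  2.05899475e+01,  6.32393134e-01, -2.11200545e-02,
       -7.01357637e+01, -1.65086696e+01]), 'qd': array([ 0.04431116, -0.02649008,  0.00862911,  0.06146018, -0.08174172,
        0.09519499]), 'joint_torque': array([ 8.43229445e-04, -5.82723391e+01,  2.93057603e+01,  6.99736610e+00,
        6.83259394e-03, -1.50262285e-04]), 'tcp_pos': array([ 0.16279152, -0.65459715,  0.25062581]), 'eef_rot': array([ 1.79904886e+02, -7.48431080e-03, -1.66041519e+02]), 'contact_force': array([-0.09392627, -0.06609225,  0.88901994]), 'moment': array([-0.02668742,  0.01777123, -0.00853108]), 'gripper_force': 0.0, 'gripper_width': 0.08757126330744308}
[[ 0.814  0.394 -0.427  1.056]
 [ 0.581 -0.545  0.604 -0.664]
 [ 0.005 -0.74  -0.673  0.889]
 [ 0.     0.     0.     1.   ]] [[395.81817413   0.         319.45509159]
 [  0.         395.81817413 204.44181712]
 [  0.           0.           1.        ]]
[[-0.015 -0.993  0.115  0.4  ]
 [-1.     0.017  0.017  0.042]
 [-0.019 -0.114 -0.993  1.367]
 [ 0.     0.     0.     1.   ]] [[483.64728765   0.         318.05726654]
 [  0.         483.64728765 195.93250847]
 [  0.           0.           1.        ]]
[[-8.000e-04 -9.552e-01 -2.960e-01  8.040e-02]
 [ 1.000e+00 -1.000e-03  6.000e-04 -7.000e-04]
 [-9.000e-04 -2.960e-01  9.552e-01 -1.337e-01]
 [ 0.000e+00  0.000e+00  0.000e+00  1.000e+00]] [[299.41987388   0.         321.40780665]
 [  0.         299.41987388 196.9310175 ]
 [  0.           0.           1.        ]]
```

View pics/top0.png

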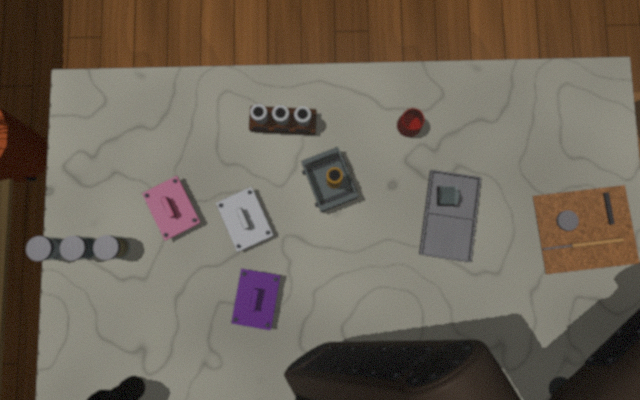

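View pics/scene0.png

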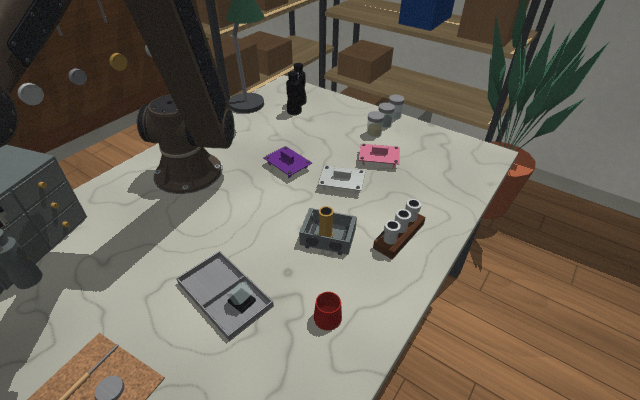

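The top view shows three cover-shaped things: pink (172,208), silver (245,218) and purple (257,299). The silver one is the bare-aluminium cover that is meant. The housing with the tube is at (330,180), the tray at (450,216) with the prism in its far bay, the stand at (283,120) and the hood at (411,122). Next I measure from depth.

```bash
cat > h.py <<'E'
import numpy as np,cv2
def cloud(c,T=None):
    K=c["intrinsics"];z=c["range_z"].astype(float);v,u=np.mgrid[:z.shape[0],:z.shape[1]]
    T=c["world_from_camera"] if T is None else T
    P=np.stack([(u-K[0,2])/K[0,0]*z,(v-K[1,2])/K[1,1]*z,z],-1)
    W=P@T[:3,:3].T+T[:3,3];W[z<=0]=np.nan
    return W
def rect(p):
    (x,y),(a,b),t=cv2.minAreaRect((p[:,:2]*1000).astype(np.float32))
    if a<b:a,b,t=b,a,t+90
    t=(t+90)%180-90
    return f"c=({x:.1f},{y:.1f})mm size {a:.0f}x{b:.0f} long-axis yaw {t:.1f} med=({np.median(p,0)*1000}) n={len(p)}"
E
python3 - <<'E'
from h import *
for nm,boxes in dict(top=dict(house=(290,140,370,220),cover=(212,182,280,256),tray=(412,160,488,270),purple=(225,260,290,335))).items():
    c=dict(np.load(nm+".npz"));W=cloud(c)
    print("table z",np.nanmedian(W[100:300,380:410,2]))
    for k,(a,b,d,e) in boxes.items():
        p=W[b:e,a:d].reshape(-1,3);p=p[~np.isnan(p[:,0])]
        for lo,hi in [(.014,.03),(.02,.04),(.04,.064),(.05,.08),(.095,.14)]:
            q=p[(p[:,2]>lo)&(p[:,2]<hi)]
            if len(q)>15:print(k,lo,hi,rect(q))
im=dict(np.load("top.npz"))["color"][160:340,140:380,::-1]
cv2.imwrite("pics/crop1.png",cv2.resize(im,None,fx=3,fy=3,interpolation=cv2.INTER_CUBIC))
E
```

```text
table z 0.0006477522774686051
house 0.014 0.03 c=(594.4,34.4)mm size 138x116 long-axis yaw 20.5 med=([602.18656833  31.71382137  17.01343607]) n=236
house 0.02 0.04 c=(596.5,28.4)mm size 138x114 long-axis yaw 20.7 med=([605.05105433  16.97825681  28.46603557]) n=133
house 0.04 0.064 c=(602.4,30.7)mm size 151x114 long-axis yaw 20.6 med=([601.17868573  28.16479199  54.94230331]) n=679
house 0.05 0.08 c=(602.4,30.9)mm size 151x114 long-axis yaw 20.9 med=([599.49258247  30.25296336  55.70319385]) n=596
house 0.095 0.14 c=(600.4,19.3)mm size 41x39 long-axis yaw -1.4 med=([599.13826954  18.36331964 119.09205922]) n=211
cover 0.014 0.03 c=(496.6,270.0)mm size 151x110 long-axis yaw 22.7 med=([485.0458492  271.58101036  28.90574047]) n=309
cover 0.02 0.04 c=(496.1,270.3)mm size 151x110 long-axis yaw 23.6 med=([494.60397289 268.05832116  32.81039202]) n=1969
cover 0.04 0.064 c=(495.9,267.8)mm size 134x91 long-axis yaw 24.2 med=([496.98979748 268.60438425  60.46692516]) n=133
cover 0.05 0.08 c=(495.8,269.9)mm size 60x17 long-axis yaw 23.8 med=([496.98979748 268.67530677  61.78121301]) n=139
tra
[... 265 characters left out ...]
2,-293.9)mm size 51x47 long-axis yaw -2.6 med=([ 547.63447534 -291.72677422   52.42591938]) n=291
tray 0.05 0.08 c=(551.3,-293.7)mm size 47x39 long-axis yaw 88.9 med=([ 550.11123345 -293.05699856   58.79398779]) n=225
purple 0.014 0.03 c=(276.6,238.7)mm size 151x110 long-axis yaw -10.5 med=([285.34572121 235.33960667  28.84449644]) n=343
purple 0.02 0.04 c=(276.9,238.4)mm size 151x110 long-axis yaw -10.6 med=([277.1223615  236.93773653  32.59283168]) n=2095
purple 0.04 0.064 c=(289.5,226.4)mm size 108x87 long-axis yaw -4.5 med=([280.16272563 236.30175935  59.73719454]) n=135
purple 0.05 0.08 c=(277.1,238.0)mm size 60x17 long-axis yaw -10.5 med=([277.86251503 237.54616943  61.00279441]) n=151
```

View pics/crop1.png

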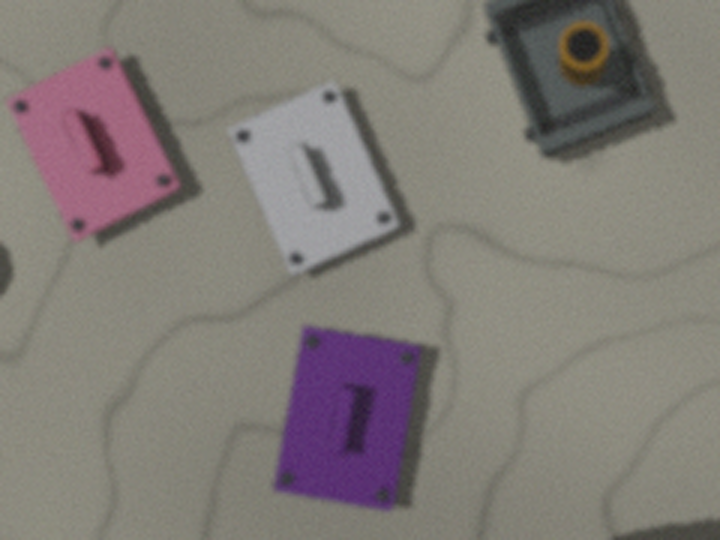

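The crop confirms it: the silver cover at (245,218) in the full picture is bare aluminium, and its look-alikes are plainly pink and purple. The measured sizes also agree: cover 151x110, rib 60x17, rim z 55, tube top z 119. First move is to above the tube.

```bash
cat >> h.py <<'E'
from scipy.spatial.transform import Rotation as Ro
def go(r,x,y,z,yaw=-159.3):
    s=r.get_state();R=Ro.from_euler('xyz',s["eef_rot"],degrees=True)
    T=Ro.from_euler('xyz',[180,0,yaw],degrees=True)
    d=np.array([x,y,z])-s["tcp_pos"]
    print("t",round(s["time_s"],2),"tcp",s["tcp_pos"].round(4),"rot",s["eef_rot"].round(2),"F",s["contact_force"].round(1),"w",round(s["gripper_width"],4),"gf",round(s["gripper_force"],1))
    print("turn",(R.inv()*T).as_rotvec(degrees=True).round(2),"shift cm (after turn)",(T.inv().apply(d)*100).round(3))
E
python3 -m crank '[[[0,0,-6.7],[0,0,0],-1],[[0,0,0],[-3.6,2.64,0],-1],[[0,0,0],[-3.6,2.64,0],-1],[[0,0,0],[-3.6,2.64,0],-1],[[0,0,0],[-3.6,2.64,0],-1],[[0,0,0],[-3.6,2.64,0],-1],[[0,0,0],[-3.6,2.64,0],-1],[[0,0,0],[-3.6,2.64,0],-1]]'
python3 -m crank '[[[0,0,0],[-3.6,2.64,0],-1],[[0,0,0],[-3.6,2.64,0],-1],[[0,0,0],[-3.6,2.64,0],-1],[[0,0,0],[-3.6,2.64,0],-1],[[0,0,0],[-3.6,2.64,0],-1],[[0,0,0],[-3.6,2.64,0],-1],[[0,0,0],[-3.6,2.64,0],-1],[[0,0,0],[0,0,0],-1]]'
python3 -c "
from h import *
from plant import r
go(r,.600,.019,.22)"
```

```text
time_s: 0.95
tcp_pos: [0.334, -0.3915, 0.2515]
eef_rot: [-180.0, 0.0, -159.3]
contact_force: [1.9, 0.8, -0.5]
gripper_width: 0.0877
gripper_force: 0.0
time_s: 1.75
tcp_pos: [0.5063, -0.1278, 0.2512]
eef_rot: [180.0, 0.0, -159.1]
contact_force: [-1.0, -0.8, -0.7]
gripper_width: 0.0879
gripper_force: 0.0
t 1.75 tcp [ 0.5063 -0.1278  0.2512] rot [ 1.7999e+02  2.0000e-02 -1.5911e+02] F [-1.  -0.8 -0.7] w 0.0879 gf 0.0
turn [0.01 0.02 0.19] shift cm (after turn) [-13.951  10.421   3.124]
```

```bash
python3 -m crank '[[[0,0,0],[-3.5,2.6,0],-1],[[0,0,0],[-2.5,1.8,0],-1],[[0,0,0],[0,0,0],-1],[[0,0,0],[0,0,0],-1]]'
cat >> h.py <<'E'
def wrist(r,png=None):
    s=r.get_state();c=r.capture("wrist");T=np.eye(4)
    T[:3,:3]=Ro.from_euler('xyz',s["eef_rot"],degrees=True).as_matrix();T[:3,3]=s["tcp_pos"]
    if png:cv2.imwrite(png,c["color"][:,:,::-1])
    return c,cloud(c,T@c["hand_eye"])
E
python3 - <<'E'
from h import *
from plant import r
c,W=wrist(r,"pics/w1.png")
P=W.reshape(-1,3);P=P[~np.isnan(P[:,0])]
near=P[(np.hypot(P[:,0]-.602,P[:,1]-.031)<.11)]
for lo,hi in [(.048,.062),(.1135,.125)]:
    q=near[(near[:,2]>lo)&(near[:,2]<hi)];print(rect(q))
go(r,.6,.019,.15)
E
```

```text
time_s: 2.15
tcp_pos: [0.5444, -0.0686, 0.251]
eef_rot: [180.0, -0.1, -159.3]
contact_force: [0.1, -0.7, -0.2]
gripper_width: 0.0877
gripper_force: 0.0
c=(598.9,30.2)mm size 151x113 long-axis yaw 20.2 med=([541.8129576    3.6398636   55.18897844]) n=1976
c=(588.6,11.5)mm size 36x22 long-axis yaw -68.1 med=([589.45630592  11.32044674 118.60757048]) n=603
t 2.2 tcp [ 0.5442 -0.0692  0.2512] rot [ 1.7999e+02 -5.0000e-02 -1.5932e+02] F [-0.5 -0.1  1. ] w 0.0877 gf 0.0
turn [ 0.01 -0.05 -0.02] shift cm (after turn) [-8.337  6.275 10.123]
```

View pics/w1.png

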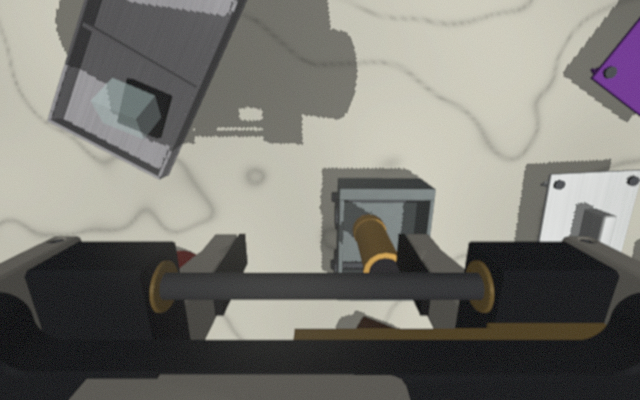

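The wrist picture shows the housing at about (380,225), with the tube top at (380,262) partly hidden by the gripper. It agrees with the top camera to about 3 mm. Now I grasp the tube.

```bash
python3 -m crank '[[[0,0,0],[-4.2,2.15,0],-1],[[0,0,0],[-4.1,4.1,0],-1],[[0,0,0],[0,0,4],-1],[[0,0,0],[0,0,4],-1],[[0,0,0],[0,0,4],-1],[[0,0,0],[0,0,3.0],-1],[[0,0,0],[0,0,0.8],-1],[[0,0,0],[0,0,0],-1]]'
python3 -c "
from h import *
from plant import r
go(r,.5995,.019,.093)"
```

```text
time_s: 3.0
tcp_pos: [0.5963, 0.0105, 0.0929]
eef_rot: [-180.0, -0.1, -159.4]
contact_force: [0.3, -0.5, 0.9]
gripper_width: 0.0879
gripper_force: 0.0
t 3.0 tcp [0.5963 0.0105 0.0929] rot [-1.7999e+02 -1.3000e-01 -1.5938e+02] F [ 0.3 -0.5  0.9] w 0.0879 gf 0.0
turn [-0.01 -0.13 -0.08] shift cm (after turn) [-0.602  0.681 -0.005]
```

```bash
python3 -m crank '[[[0,0,0],[-0.6,0.68,0],-1],[[0,0,0],[0,0,0],-1],[[0,0,0],[0,0,0],1],[[0,0,0],[0,0,0],1],[[0,0,0],[0,0,0],1],[[0,0,0],[0,0,0],1],[[0,0,0],[0,0,0],1],[[0,0,0],[0,0,0],1]]' 25
python3 -m crank '[[[0,0,0],[0,0,0],1],[[0,0,0],[0,0,0],1],[[0,0,0],[0,0,-2],1],[[0,0,0],[0,0,0],1]]'
python3 -c "
from h import *
from plant import r
go(r,.5995,.019,.213)"
```

```text
time_s: 3.8
tcp_pos: [0.6001, 0.02, 0.0935]
eef_rot: [-180.0, -0.0, -159.3]
contact_force: [-0.8, -0.1, 0.2]
gripper_width: 0.0451
gripper_force: 0.0
time_s: 4.2
tcp_pos: [0.6012, 0.0202, 0.1151]
eef_rot: [-180.0, 0.2, -159.3]
contact_force: [0.0, 0.6, -2.2]
gripper_width: 0.04
gripper_force: 23.5
t 4.2 tcp [0.6012 0.0202 0.1151] rot [-1.7997e+02  1.5000e-01 -1.5931e+02] F [ 0.   0.6 -2.2] w 0.04 gf 23.5
turn [-0.03  0.15 -0.01] shift cm (after turn) [ 0.205 -0.054 -9.789]
```

```bash
python3 -m crank '[[[0,0,0],[0,0,-4],1],[[0,0,0],[0,0,-4],1],[[0,0,0],[0,0,-1.5],1],[[0,0,0],[1.3,-1.2,0],1],[[0,0,0],[2.6,-2.35,0],1],[[0,0,0],[3.0,-2.7,0],1],[[0,0,0],[3.2,-2.8,0],1],[[0,0,0],[3.2,-2.8,0],1]]'
python3 -m crank '[[[0,0,0],[3.2,-2.8,0],1],[[0,0,0],[3.2,-2.8,0],1],[[0,0,0],[3,-2.8,0],1],[[0,0,0],[2.2,-1.9,0],1],[[0,0,0],[1.2,-1.2,0],1],[[0,0,0],[0,0,0],1],[[0,0,0],[0,0,0],1]]'
python3 - <<'E'
from h import *
from plant import r
c=r.capture("top");W=cloud(c);p=W[160:270,405:490].reshape(-1,3);np.save("tr.npy",p)
cv2.imwrite("pics/t2.png",c["color"][:,:,::-1])
go(r,.4392,-.2924,.1)
E
```

```text
time_s: 5.0
tcp_pos: [0.5153, -0.1392, 0.2068]
eef_rot: [179.9, -0.1, -159.3]
contact_force: [1.1, -0.0, -3.3]
gripper_width: 0.0401
gripper_force: 24.0
time_s: 5.7
tcp_pos: [0.4372, -0.2907, 0.2072]
eef_rot: [179.9, -0.1, -159.4]
contact_force: [-0.2, 0.5, -2.4]
gripper_width: 0.0399
gripper_force: 24.1
t 5.75 tcp [ 0.4377 -0.2903  0.2075] rot [ 1.7994e+02 -6.0000e-02 -1.5937e+02] F [ 0.   0.6 -3.5] w 0.0399 gf 24.1
turn [ 0.06 -0.06 -0.07] shift cm (after turn) [-0.064 -0.245 10.751]
```

```bash
python3 -m crank '[[[0,0,0],[0,-0.2,3],1],[[0,0,0],[0,0,4],1],[[0,0,0],[0,0,3],1],[[0,0,0],[0,0,1],1],[[0,0,0],[0,0,0.5],1],[[0,0,0],[0,0,0.2],1],[[0,0,0],[0,0,0],1],[[0,0,0],[0,0,0],1]]'
python3 -c "
from h import *
from plant import r
go(r,.4392,-.2924,.0895)"
```

```text
time_s: 6.55
tcp_pos: [0.4399, -0.2926, 0.0928]
eef_rot: [-179.9, 0.1, -159.3]
contact_force: [0.1, 0.5, -2.8]
gripper_width: 0.04
gripper_force: 24.1
t 6.55 tcp [ 0.4399 -0.2926  0.0928] rot [-1.7992e+02  1.0000e-01 -1.5932e+02] F [ 0.1  0.5 -2.8] w 0.04 gf 24.1
turn [-0.08  0.1  -0.02] shift cm (after turn) [0.06  0.047 0.33 ]
```

```bash
python3 -m crank '[[[0,0,0],[0,0,0.15],1],[[0,0,0],[0,0,0.1],1],[[0,0,0],[0,0,0.05],1],[[0,0,0],[0,0,0],1]]'
```

```text
time_s: 6.95
tcp_pos: [0.4397, -0.2926, 0.0897]
eef_rot: [-179.9, 0.1, -159.3]
contact_force: [-1.2, 3.4, 6.8]
gripper_width: 0.0401
gripper_force: 22.9
```

Contact with the bay floor (force now upward). Release and lift straight up.

```bash
python3 -m crank '[[[0,0,0],[0,0,0],-1],[[0,0,0],[0,0,0],-1],[[0,0,0],[0,0,0],-1],[[0,0,0],[0,0,0],-1],[[0,0,0],[0,0,-3],-1],[[0,0,0],[0,0,-4],-1],[[0,0,0],[0,0,-4],-1],[[0,0,0],[0,0,-3],-1]]'
python3 -m crank '[[[0,0,0],[-1.5,2,0],-1],[[0,0,0],[-2.5,4,0],-1],[[0,0,0],[-2.5,4,0],-1],[[0,0,0],[-2.5,4,0],-1]]'
python3 - <<'E'
from h import *
from plant import r
c=r.capture("top");W=cloud(c);p=W[150:290,400:500].reshape(-1,3)
p=p[~np.isnan(p[:,0])]
q=p[(p[:,2]>.1)&(p[:,2]<.13)];print(rect(q))
cv2.imwrite("pics/t3.png",cv2.resize(c["color"][140:300,200:520,::-1],None,fx=2,fy=2))
go(r,.496,.270,.2,-156.2)
E
```

```text
time_s: 7.75
tcp_pos: [0.4394, -0.2927, 0.2311]
eef_rot: [-179.9, 0.1, -159.3]
contact_force: [-0.6, -0.0, 0.1]
gripper_width: 0.0872
gripper_force: 0.0
time_s: 8.15
tcp_pos: [0.4738, -0.1283, 0.2287]
eef_rot: [-180.0, 0.0, -159.4]
contact_force: [1.6, -0.1, -0.1]
gripper_width: 0.0876
gripper_force: 0.0
c=(438.2,-294.6)mm size 43x36 long-axis yaw -63.9 med=([ 439.92360588 -293.35019778  114.20024317]) n=206
t 8.2 tcp [ 0.4754 -0.1234  0.2289] rot [ 1.7997e+02  1.3000e-01 -1.5924e+02] F [-0.   4.4 -0.9] w 0.0878 gf 0.0
turn [ 0.03  0.13 -3.04] shift cm (after turn) [-17.765  35.164   2.887]
```

View pics/t3.png

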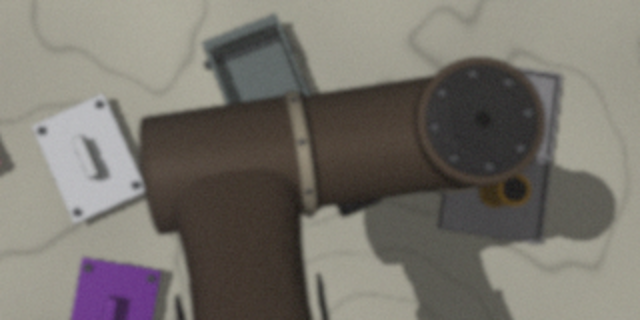

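The picture shows the tube upright in the near bay at about (512,190), with the prism half hidden at (540,100) and not moved. Next I view the empty housing and then the cover with the wrist camera from their far sides.

```bash
python3 -m crank '[[[0,0,0],[-3.9,1.7,-0.5],-1],[[0,0,0],[-3.9,1.7,-0.5],-1],[[0,0,0],[-3.9,1.7,-0.5],-1],[[0,0,0],[-3.9,1.7,-0.5],-1],[[0,0,0],[-3.9,1.7,0],-1],[[0,0,0],[-3.7,1.5,0],-1],[[0,0,0],[0,0,0],-1],[[0,0,0],[0,0,0],-1]]'
cat > w.py <<'E'
from h import *
from plant import r
import sys
def meas(cx,cy,lo,hi,rad,png):
    c,W=wrist(r,png);P=W.reshape(-1,3);P=P[~np.isnan(P[:,0])]
    P=P[(np.hypot(P[:,0]-cx,P[:,1]-cy)<rad)]
    for l,h in zip(lo,hi):
        q=P[(P[:,2]>l)&(P[:,2]<h)]
        if len(q)>20: print(rect(q))
E
python3 -c "
from w import *
meas(.601,.030,[.050],[.06],.1,'pics/w2.png')
c=r.capture('top');W=cloud(c);p=W[130:230,280:380].reshape(-1,3);p=p[(p[:,2]>.05)&(p[:,2]<.06)];print('top',rect(p))
go(r,.552,.294,.25,-156.2)"
```

```text
time_s: 9.0
tcp_pos: [0.6557, 0.0463, 0.2473]
eef_rot: [180.0, -0.1, -159.3]
contact_force: [-0.2, -0.9, -0.3]
gripper_width: 0.0876
gripper_force: 0.0
c=(598.8,30.5)mm size 150x114 long-axis yaw 20.3 med=([573.54387639  28.02276892  55.23718715]) n=4133
top c=(602.0,30.5)mm size 150x113 long-axis yaw 20.8 med=([589.6636282   23.80440255  55.35083745]) n=506
t 9.1 tcp [0.6551 0.0452 0.2483] rot [ 1.8000e+02 -5.0000e-02 -1.5935e+02] F [-0.4 -0.7 -0.5] w 0.0877 gf 0.0
turn [ 0.   -0.04 -3.15] shift cm (after turn) [-0.605 26.921 -0.17 ]
```

View pics/w2.png

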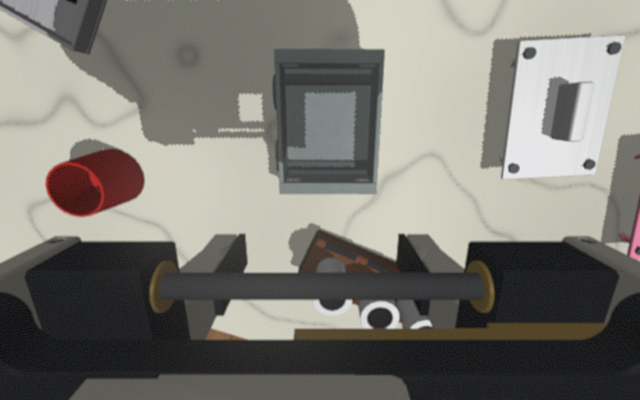

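Wrist view: housing mouth fully seen at (330,120), cover at (563,107). The small knobs on the housing's left side bias its bounding box, so I fit the edges robustly for both objects in this one frame.

```bash
cat >> w.py <<'E'
def edges(p,cx,cy,yaw,L,Wd):
    "robust outline: median edge positions + line slopes in local frame; p in m, returns refined centre mm"
    c=np.array([cx,cy]);
    for it in range(4):
        a=np.radians(yaw);R=np.array([[np.cos(a),np.sin(a)],[-np.sin(a),np.cos(a)]])
        q=(p[:,:2]*1000-c)@R.T; off=[];sl=[];size=[]
        for k,half in((0,Wd/2),(1,L/2)):
            o=1-k;lo=[];hi=[];t=[]
            for b in np.arange(-half+8,half-8,4):
                m=(q[:,o]>b)&(q[:,o]<b+4)
                if m.sum()<4: continue
                lo.append(q[m,k].min());hi.append(q[m,k].max());t.append(b+2)
            lo,hi,t=map(np.array,(lo,hi,t));off.append((np.median(lo)+np.median(hi))/2);size.append(np.median(hi)-np.median(lo))
            for e in(lo,hi):
                g=abs(e-np.median(e))<1.5
                if g.sum()>5:sl.append((np.polyfit(t[g],e[g],1)[0])*(-1 if k==0 else 1)*(1 if k==0 else .0+1))
        c=c+R.T@np.array(off); yaw+=np.degrees(np.median(sl))*.7
    return c.round(2),round(yaw,2),np.round(size,1),np.degrees(sl).round(2)
def near(P,cx,cy,lo,hi,rad=.1):
    P=P.reshape(-1,3);P=P[~np.isnan(P[:,0])];return P[(np.hypot(P[:,0]-cx,P[:,1]-cy)<rad)&(P[:,2]>lo)&(P[:,2]<hi)]
def both(names=("wrist","top")):
    for n in names:
        W=wrist(r)[1] if n=="wrist" else cloud(r.capture("top"))
        print(n,"housing",edges(near(W,.6,.03,.050,.060),600,30.5,20.5,150,110))
        print(n,"cover",edges(near(W,.496,.27,.026,.039),496,270,23.8,150,110), "rib",rect(near(W,.496,.27,.055,.07)))
E
python3 -c "
from w import *
both()"
```

```text
wrist housing (array([598.12,  32.01]), np.float64(20.52), array([148.1, 109.2]), array([-0.5 ,  0.19,  0.02, -0.01]))
wrist cover (array([492.85, 269.4 ]), np.float64(23.6), array([148.8, 110.1]), array([ 0.13, -0.15,  0.21, -0.2 ])) rib c=(493.1,269.1)mm size 60x17 long-axis yaw 24.3 med=([492.53768012 266.93093713  61.89866099]) n=1165
top housing (array([600.8 ,  31.97]), np.float64(20.5), array([147., 108.]), array([-0.06, -0.9 ,  0.19,  0.14]))
top cover (array([nan, nan]), np.float64(nan), array([nan, nan]), array([], dtype=float64)) rib c=(0.0,0.0)mm size 0x0 long-axis yaw 0.0 med=([nan nan nan]) n=0
  return _methods._mean(a, axis=axis, dtype=dtype,
  ret = ret.dtype.type(ret / rcount)
  ret = um.true_divide(
```

Wrist and top agree on yaw and on the relative offset, housing minus cover = (105.0, -237.8) mm and -3.1°. In absolute terms they differ by about 3 mm in x. Next I go to the cover.

```bash
python3 -m crank '[[[0,0,-2.95],[0,0,0],-1],[[0,0,0],[0.94,4.5,0],-1],[[0,0,0],[0.94,4.5,0],-1],[[0,0,0],[0.94,4.5,0],-1],[[0,0,0],[0.94,4.5,0],-1],[[0,0,0],[0.94,4.5,0],-1],[[0,0,0],[0.95,4.5,0],-1],[[0,0,0],[0,0,0],-1]]'
python3 -m crank '[[[0,0,0],[0,0,4],-1],[[0,0,0],[0,0,4],-1],[[0,0,0],[0,0,4],-1],[[0,0,0],[0,0,2],-1],[[0,0,0],[0,0,0],-1],[[0,0,0],[0,0,0],-1]]'
python3 -c "
from w import *
go(r,.4953,.2698,.061,-156.4)"
```

```text
time_s: 10.0
tcp_pos: [0.4932, 0.2733, 0.2496]
eef_rot: [179.9, 0.1, -156.2]
contact_force: [0.9, -0.0, -0.1]
gripper_width: 0.0881
gripper_force: 0.0
time_s: 10.6
tcp_pos: [0.4963, 0.2701, 0.1095]
eef_rot: [-180.0, 0.0, -156.4]
contact_force: [1.6, 1.0, 0.6]
gripper_width: 0.0878
gripper_force: 0.0
t 10.6 tcp [0.4963 0.2701 0.1095] rot [-1.7999e+02  4.0000e-02 -1.5640e+02] F [1.6 1.  0.6] w 0.0878 gf 0.0
turn [-0.01  0.04 -0.  ] shift cm (after turn) [0.102 0.013 4.852]
```

```bash
python3 -m crank '[[[0,0,0],[0.05,0,2.5],-1],[[0,0,0],[0,0,1.8],-1],[[0,0,0],[0,0,0.55],-1],[[0,0,0],[0,0,0],-1],[[0,0,0],[0,0,0],1],[[0,0,0],[0,0,0],1],[[0,0,0],[0,0,0],1],[[0,0,0],[0,0,0],1]]' 40
python3 -m crank '[[[0,0,0],[0,0,0],1],[[0,0,0],[0,0,0],1],[[0,0,0],[0,0,0],1],[[0,0,0],[0,0,0],1],[[0,0,0],[0,0,0],1],[[0,0,0],[0,0,0],1]]'
python3 -c "
from w import *
go(r,.4953,.2698,.061,-156.4)"
```

```text
time_s: 11.4
tcp_pos: [0.4954, 0.2705, 0.0606]
eef_rot: [180.0, 0.0, -156.4]
contact_force: [0.2, 0.1, -0.8]
gripper_width: 0.0609
gripper_force: 0.0
time_s: 12.0
tcp_pos: [0.4952, 0.2703, 0.06]
eef_rot: [-180.0, -0.0, -156.4]
contact_force: [-0.5, 0.6, 1.4]
gripper_width: 0.0158
gripper_force: 40.0
t 12.0 tcp [0.4952 0.2703 0.06  ] rot [-1.8000e+02 -1.0000e-02 -1.5638e+02] F [-0.5  0.6  1.4] w 0.0158 gf 40.0
turn [-0.   -0.01  0.02] shift cm (after turn) [ 0.012 -0.047 -0.099]
```

```bash
python3 -m crank '[[[0,0,0],[0,0,-2],1],[[0,0,0],[0,0,-4],1],[[0,0,0],[0,0,-4],1],[[0,0,0],[0,0,-2],1],[[0,0,1.5],[0,0,0],1],[[0,0,1.6],[0,0,0],1],[[0,0,0],[-0.1,-1.5,0],1],[[0,0,0],[-0.2,-3,0],1]]'
python3 -m crank '[[[0,0,0],[-0.2,-4,0],1],[[0,0,0],[-0.25,-4.3,0],1],[[0,0,0],[-0.25,-4.3,0],1],[[0,0,0],[-0.25,-4.3,0],1],[[0,0,0],[-0.2,-3,0],1],[[0,0,0],[-0.05,-1.5,0],1],[[0,0,0],[0,0,0],1],[[0,0,0],[0,0,0],1]]'
python3 -c "
from w import *
go(r,.6002,.0325,.135,-159.5)"
```

```text
time_s: 12.8
tcp_pos: [0.5131, 0.229, 0.1784]
eef_rot: [-180.0, -0.1, -159.4]
contact_force: [0.7, -0.6, -1.5]
gripper_width: 0.0159
gripper_force: 40.0
time_s: 13.6
tcp_pos: [0.5994, 0.0327, 0.1789]
eef_rot: [180.0, -0.1, -159.5]
contact_force: [-0.9, 0.7, -1.6]
gripper_width: 0.016
gripper_force: 40.0
t 13.6 tcp [0.5994 0.0327 0.1789] rot [ 1.7998e+02 -1.1000e-01 -1.5954e+02] F [-0.9  0.7 -1.6] w 0.016 gf 40.0
turn [ 0.02 -0.11 -0.04] shift cm (after turn) [-0.065 -0.042  4.39 ]
```

```bash
python3 -m crank '[[[0,0,0],[-0.06,-0.04,2],1],[[0,0,0],[0,0,1.9],1],[[0,0,0],[0,0,0],1],[[0,0,0],[0,0,0],1]]'
python3 -c "
from w import *
go(r,.6002,.0325,.135,-159.5)
c,W=wrist(r,'pics/w3.png');t=r.capture('top')
cv2.imwrite('pics/w3.png',np.hstack([c['color'][:,130:510],cv2.resize(t['color'][140:240,280:380],(400,400))])[:,:,::-1])
np.savez('w3.npz',W=W,T=cloud(t))"
```

```text
time_s: 14.0
tcp_pos: [0.6005, 0.0337, 0.1412]
eef_rot: [-180.0, -0.0, -159.4]
contact_force: [0.1, -0.3, -1.4]
gripper_width: 0.0158
gripper_force: 40.0
t 14.0 tcp [0.6005 0.0337 0.1412] rot [-1.7999e+02 -5.0000e-02 -1.5939e+02] F [ 0.1 -0.3 -1.4] w 0.0158 gf 40.0
turn [-0.01 -0.05  0.11] shift cm (after turn) [ 0.068 -0.098  0.615]
```

View pics/w3.png

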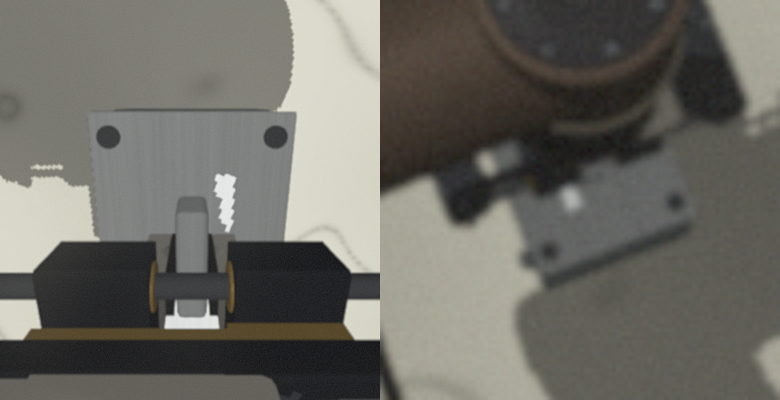

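The wrist view on the left shows the cover square in the grip, its near edge at row 112 and bosses at (108,136) and (275,136). The housing edge shows as a thin sliver just beyond it. I measure the cover's offset in the tool frame and compare it with the housing's.

```bash
python3 -c "
from w import *
W=np.load('w3.npz')['W'];p=near(W,.6,.033,.106,.118,.13)
a=np.radians(-159.4);X=np.array([np.cos(a),np.sin(a)]);Y=np.array([np.sin(a),-np.cos(a)])
q=np.c_[(p[:,:2]-[.6005,.0337])@X,(p[:,:2]-[.6005,.0337])@Y]*1000
print(len(p),np.median(p[:,2]))
xs=[q[(q[:,1]>b)&(q[:,1]<b+5),0].max() for b in range(-45,40,5)];print('near edge x',np.median(xs),np.polyfit(range(-45,40,5),xs,1))
lo=[q[(q[:,0]>b)&(q[:,0]<b+5),1].min() for b in range(20,65,5)];hi=[q[(q[:,0]>b)&(q[:,0]<b+5),1].max() for b in range(20,65,5)]
print('y edges',np.median(lo),np.median(hi))
h=near(W,.6,.033,.045,.062,.13);g=np.c_[(h[:,:2]-[.6005,.0337])@X,(h[:,:2]-[.6005,.0337])@Y]*1000
print(len(g)); print('housing near edge x',np.percentile(g[:,0],[5,50,95,99]),'y',g[:,1].min(),g[:,1].max())
print('housing centre (wrist meas 598.1,32.0) in tool', (np.array([.5981,.0320])-[.6005,.0337])@X*1000,(np.array([.5981,.0320])-[.6005,.0337])@Y*1000)
"
```

```text
24468 0.11345797681574565
near edge x 77.15904016387594 [-5.74374751e-04  7.71524366e+01]
y edges -55.24988183955566 54.43200451363082
310
housing near edge x [76.61358315 76.97568758 77.34957254 77.3584891 ] y -55.216209377696146 53.88539025913352
housing centre (wrist meas 598.1,32.0) in tool 2.8446736880615933 -0.7468812545849463
```

Residual under 0.5 mm in both axes and 0.1° in yaw. Lowering now.

```bash
python3 -m crank '[[[0,0,0],[0.04,-0.04,1.5],1],[[0,0,0],[0,0,0.8],1],[[0,0,0],[0,0,0.5],1],[[0,0,0],[0,0,0],1],[[0,0,0],[0,0,0],1]]'
python3 -m crank '[[[0,0,0],[0,0,0.4],1],[[0,0,0],[0,0,0.4],1],[[0,0,0],[0,0,0.3],1],[[0,0,0],[0,0,0],1],[[0,0,0],[0,0,0],1]]'
python3 -c "
from w import *
go(r,.6002,.0325,.098,-159.5)"
```

```text
time_s: 14.6
tcp_pos: [0.6008, 0.0324, 0.1135]
eef_rot: [-180.0, 0.0, -159.5]
contact_force: [0.6, 1.7, -1.7]
gripper_width: 0.016
gripper_force: 40.0
time_s: 15.1
tcp_pos: [0.6005, 0.0322, 0.102]
eef_rot: [-180.0, -0.0, -159.5]
contact_force: [-0.3, 0.7, -1.6]
gripper_width: 0.0157
gripper_force: 40.0
t 15.1 tcp [0.6005 0.0322 0.102 ] rot [-1.8000e+02 -1.0000e-02 -1.5948e+02] F [-0.3  0.7 -1.6] w 0.0157 gf 40.0
turn [-0.   -0.01  0.02] shift cm (after turn) [0.022 0.036 0.397]
```

Legs entered with no side force. Last millimetres:

```bash
python3 -m crank '[[[0,0,0],[0,0,0.2],1],[[0,0,0],[0,0,0.15],1],[[0,0,0],[0,0,0.1],1],[[0,0,0],[0,0,0.05],1],[[0,0,0],[0,0,0],1],[[0,0,0],[0,0,0],1]]'
```

```text
time_s: 15.7
tcp_pos: [0.6006, 0.0323, 0.0971]
eef_rot: [-180.0, 0.0, -159.5]
contact_force: [0.3, 0.6, -2.4]
gripper_width: 0.016
gripper_force: 40.0
```

```bash
python3 -m crank '[[[0,0,0],[0,0,0.1],1],[[0,0,0],[0,0,0.05],1],[[0,0,0],[0,0,0],1]]'
python3 -m crank '[[[0,0,0],[0,0,0.1],1],[[0,0,0],[0,0,0],1],[[0,0,0],[0,0,0],1]]'
```

```text
time_s: 16.0
tcp_pos: [0.6009, 0.0323, 0.0966]
eef_rot: [-180.0, 0.1, -159.5]
contact_force: [-3.0, -0.5, 6.1]
gripper_width: 0.0158
gripper_force: 40.0
time_s: 16.3
tcp_pos: [0.6009, 0.0322, 0.0964]
eef_rot: [-180.0, 0.1, -159.4]
contact_force: [-4.5, -0.4, 11.8]
gripper_width: 0.0156
gripper_force: 40.0
```

Resting on the clips. Release, rise, close the fingers, and check the lay with the top camera from over the first corner.

```bash
python3 -m crank '[[[0,0,0],[0,0,-0.1],1],[[0,0,0],[0,0,0],-0.5],[[0,0,0],[0,0,0],-0.5],[[0,0,0],[0,0,0],-0.5],[[0,0,0],[0,0,0],-0.5],[[0,0,0],[0,0,-2],-0.5],[[0,0,0],[0,0,-4],-0.5],[[0,0,0],[0,0,0],1]]'
python3 -m crank '[[[0,0,0],[3.1,2.2,0],1],[[0,0,0],[3.1,2.2,0],1],[[0,0,0],[0,0,0],1],[[0,0,0],[0,0,0],1],[[0,0,0],[0,0,0],1],[[0,0,0],[0,0,0],1]]'
cat >> w.py <<'E'
def corners(C=(.6005,.0322),yaw=-159.5,names=("wrist","top")):
    a=np.radians(yaw);X=np.array([np.cos(a),np.sin(a)]);Y=np.array([np.sin(a),-np.cos(a)])
    for n in names:
        W=wrist(r)[1] if n=="wrist" else cloud(r.capture("top"))
        P=near(W,*C,.05,.1,.11);q=(P[:,:2]-np.array(C))*1000
        t=np.c_[q@X,q@Y]
        o=[]
        for sx in(-1,1):
            for sy in(-1,1):
                m=(abs(t[:,0]-sx*58)<12)&(abs(t[:,1]-sy*30)<8)&(P[:,2]<.08)   # plate beside boss
                o.append(((sx,sy),int(m.sum()),round(float(np.median(P[m,2]))*1000,1) if m.sum()>5 else None))
        print(n,"plate top z mm by corner (tool x,y):",o)
E
python3 -c "
from w import *
a=np.radians(-159.5);x=np.array([np.cos(a),np.sin(a)]);y=np.array([np.sin(a),-np.cos(a)])
C=np.array([.6000,.0318])
corners()
t=C+.062*x+.044*y;print(t);go(r,*t,.100,-159.5)"
```

```text
time_s: 17.1
tcp_pos: [0.6035, 0.0328, 0.1606]
eef_rot: [-179.9, 0.4, -159.4]
contact_force: [1.0, 0.2, 0.3]
gripper_width: 0.0587
gripper_force: 0.0
time_s: 17.7
tcp_pos: [0.5278, 0.0518, 0.1554]
eef_rot: [-180.0, 0.0, -159.5]
contact_force: [0.3, 0.1, 0.5]
gripper_width: 0.0135
gripper_force: 0.0
wrist plate top z mm by corner (tool x,y): [((-1, -1), 0, None), ((-1, 1), 33, 69.1), ((1, -1), 583, 68.8), ((1, 1), 573, 68.9)]
top plate top z mm by corner (tool x,y): [((-1, -1), 0, None), ((-1, 1), 0, None), ((1, -1), 0, None), ((1, 1), 0, None)]
[0.5265172  0.05130072]
t 17.8 tcp [0.5276 0.0516 0.1553] rot [-1.7999e+02 -2.0000e-02 -1.5951e+02] F [ 0.6  0.  -0.5] w 0.0053 gf 0.0
turn [-0.01 -0.02 -0.01] shift cm (after turn) [0.111 0.007 5.526]
```

Plate lies level at 69 mm (9 mm above the rim, as it should). Pressing the first corner (tool +x,+y).

```bash
python3 -m crank '[[[0,0,0],[0.1,0,2],1],[[0,0,0],[0,0,2.5],1],[[0,0,0],[0,0,0.8],1],[[0,0,0],[0,0,0],1],[[0,0,0],[0,0,0.2],1],[[0,0,0],[0,0,0.1],1],[[0,0,0],[0,0,0.1],1],[[0,0,0],[0,0,0],1]]'
python3 -m crank '[[[0,0,0],[0,0,0.1],1],[[0,0,0],[0,0,0.1],1],[[0,0,0],[0,0,0],1]]'
```

```text
time_s: 18.6
tcp_pos: [0.5264, 0.0515, 0.099]
eef_rot: [180.0, 0.1, -159.5]
contact_force: [0.0, -0.4, 0.2]
gripper_width: 0.0002
gripper_force: 0.0
time_s: 18.9
tcp_pos: [0.5263, 0.0515, 0.0966]
eef_rot: [-180.0, 0.0, -159.5]
contact_force: [-0.2, 0.4, 0.8]
gripper_width: 0.0005
gripper_force: 0.1
```

```bash
for i in 1 2 ; do python3 -m crank '[[[0,0,0],[0,0,0.1],1],[[0,0,0],[0,0,0.1],1],[[0,0,0],[0,0,0],1]]' | egrep 'tcp|contact'; done
```

```text
tcp_pos: [0.5263, 0.0516, 0.0948]
contact_force: [-0.5, 1.4, 4.5]
tcp_pos: [0.526, 0.0514, 0.0925]
contact_force: [-0.2, 0.1, 0.6]
```

```bash
for i in 1 2 ; do python3 -m crank '[[[0,0,0],[0,0,0.1],1],[[0,0,0],[0,0,0.1],1],[[0,0,0],[0,0,0],1]]' | egrep 'tcp|contact'; done; python3 -c "
from w import *
corners(names=('wrist',))"
```

```text
tcp_pos: [0.5258, 0.0513, 0.0902]
contact_force: [-0.8, -0.3, 0.2]
tcp_pos: [0.5262, 0.0514, 0.0891]
contact_force: [-2.8, 0.2, 7.2]
wrist plate top z mm by corner (tool x,y): [((-1, -1), 0, None), ((-1, 1), 0, None), ((1, -1), 677, 61.4), ((1, 1), 39, 61.0)]
```

```bash
python3 -m crank '[[[0,0,0],[0,0,0.15],1],[[0,0,0],[0,0,0.15],1],[[0,0,0],[0,0,0],1]]' | egrep 'tcp|contact'
python3 -m crank '[[[0,0,0],[0,0,-1],1],[[0,0,0],[0,0,-1],1],[[0,0,0],[0,-3,0],1],[[0,0,0],[0,-3,0],1],[[0,0,0],[0,-2.8,0],1],[[0,0,0],[0,0,1],1],[[0,0,0],[0,0,0.5],1],[[0,0,0],[0,0,0],1]]' | egrep 'tcp|contact'; python3 -c "
from w import *
corners(names=('wrist',))"
```

```text
tcp_pos: [0.5263, 0.0514, 0.0885]
contact_force: [-11.9, 1.4, 32.8]
tcp_pos: [0.5565, -0.0309, 0.0898]
contact_force: [-0.0, 0.5, 0.6]
wrist plate top z mm by corner (tool x,y): [((-1, -1), 0, None), ((-1, 1), 0, None), ((1, -1), 47, 61.2), ((1, 1), 712, 61.6)]
```

```bash
for i in 1 2; do python3 -m crank '[[[0,0,0],[0,0,0.1],1],[[0,0,0],[0,0,0.1],1],[[0,0,0],[0,0,0],1]]' | egrep 'tcp|contact';done
```

```text
tcp_pos: [0.5569, -0.0304, 0.0891]
contact_force: [-1.4, 1.0, 3.8]
tcp_pos: [0.557, -0.0304, 0.0887]
contact_force: [-7.0, 3.4, 20.1]
```

Both near corners are home. Now the far pair (tool -x).

```bash
python3 -m crank '[[[0,0,0],[0,0,-1.5],1],[[0,0,0],[0,0,-1.5],1],[[0,0,0],[-4.2,0,0],1],[[0,0,0],[-4.2,0,0],1],[[0,0,0],[-4,0,0],1],[[0,0,0],[0,0,1],1],[[0,0,0],[0,0,0.5],1],[[0,0,0],[0,0,0],1]]' | egrep 'tcp|contact'
for i in 1 2 3; do python3 -m crank '[[[0,0,0],[0,0,0.1],1],[[0,0,0],[0,0,0.1],1],[[0,0,0],[0,0,0],1]]' | egrep 'tcp|contact';done; python3 -c "
from w import *
corners(names=('wrist',))
go(r,.6+.0581-.0154,.0318+.0217-.0412,.09,-159.5)"
```

```text
tcp_pos: [0.6716, 0.0124, 0.1002]
contact_force: [0.1, 0.7, -0.4]
tcp_pos: [0.6729, 0.0123, 0.1002]
contact_force: [-0.4, 0.5, -0.3]
tcp_pos: [0.6732, 0.0124, 0.0977]
contact_force: [-1.2, -0.1, 0.2]
tcp_pos: [0.6733, 0.0122, 0.0967]
contact_force: [-1.6, -0.7, 7.9]
wrist plate top z mm by corner (tool x,y): [((-1, -1), 433, 68.4), ((-1, 1), 991, 69.2), ((1, -1), 1582, 61.6), ((1, 1), 1617, 62.1)]
t 23.65 tcp [0.6733 0.0122 0.0967] rot [-1.7996e+02  3.0000e-02 -1.5946e+02] F [-1.7 -0.7  6.9] w 0.0009 gf 3.9
turn [-0.04  0.03  0.04] shift cm (after turn) [2.865 1.077 0.673]
```

```bash
for i in 1 2 3 4; do python3 -m crank '[[[0,0,0],[0,0,0.1],1],[[0,0,0],[0,0,0.1],1],[[0,0,0],[0,0,0],1]]' | egrep 'tcp|contact';done; python3 -c "
from w import *
corners(names=('wrist',))"
```

```text
tcp_pos: [0.6736, 0.012, 0.0953]
contact_force: [-2.3, -2.6, 10.0]
tcp_pos: [0.6736, 0.012, 0.0924]
contact_force: [0.1, -0.1, -0.5]
tcp_pos: [0.673, 0.0126, 0.0894]
contact_force: [-0.7, 0.3, 2.4]
tcp_pos: [0.6731, 0.0126, 0.089]
contact_force: [-3.6, 0.9, 12.1]
wrist plate top z mm by corner (tool x,y): [((-1, -1), 478, 63.0), ((-1, 1), 1086, 68.3), ((1, -1), 1602, 62.7), ((1, 1), 1679, 68.3)]
```

The press lifted the +y side, so (-1,+1) and (+1,+1) are up. I press (-1,+1) next.

```bash
python3 -m crank '[[[0,0,0],[0,0,-1.5],1],[[0,0,0],[0,0,-1.5],1],[[0,0,0],[0,4.4,0],1],[[0,0,0],[0,4.4,0],1],[[0,0,0],[0,0,1],1],[[0,0,0],[0,0,0.7],1],[[0,0,0],[0,0,0.2],1],[[0,0,0],[0,0,0],1]]' | egrep 'tcp|contact'
for i in 1 2 3 ; do python3 -m crank '[[[0,0,0],[0,0,0.1],1],[[0,0,0],[0,0,0.1],1],[[0,0,0],[0,0,0],1]]' | egrep 'tcp|contact';done; python3 -c "
from w import *
corners(names=('wrist',))"
```

```text
tcp_pos: [0.6423, 0.0939, 0.0981]
contact_force: [-0.2, 0.2, -0.4]
tcp_pos: [0.6427, 0.0942, 0.0971]
contact_force: [0.5, -2.0, 3.3]
tcp_pos: [0.6428, 0.0944, 0.096]
contact_force: [-2.0, -3.0, 8.8]
tcp_pos: [0.6427, 0.0947, 0.0936]
contact_force: [-1.4, -1.5, 4.0]
wrist plate top z mm by corner (tool x,y): [((-1, -1), 851, 61.6), ((-1, 1), 472, 65.1), ((1, -1), 1529, 61.6), ((1, 1), 1557, 64.9)]
```

```bash
for i in 1 2 3 ; do python3 -m crank '[[[0,0,0],[0,0,0.1],1],[[0,0,0],[0,0,0.1],1],[[0,0,0],[0,0,0],1]]' | egrep 'tcp|contact';done; python3 -c "
from w import *
corners(names=('wrist',))"
```

```text
tcp_pos: [0.6419, 0.0949, 0.0899]
contact_force: [0.2, 0.2, 0.8]
tcp_pos: [0.6422, 0.0949, 0.0885]
contact_force: [0.4, 0.3, -0.2]
tcp_pos: [0.6423, 0.095, 0.0882]
contact_force: [-5.0, -0.3, 12.6]
wrist plate top z mm by corner (tool x,y): [((-1, -1), 902, 60.4), ((-1, 1), 500, 60.7), ((1, -1), 1574, 60.4), ((1, 1), 1577, 60.4)]
```

All four read 60.4 to 60.7 mm (home is 60). I lift off and measure with nothing touching.

```bash
python3 -m crank '[[[0,0,0],[0,0,-2],1],[[0,0,0],[0,0,-4],1],[[0,0,0],[-3,0,-4],1],[[0,0,0],[0,0,0],1],[[0,0,0],[0,0,0],1],[[0,0,0],[0,0,0],1]]' | egrep 'tcp|contact'; python3 -c "
from w import *
corners(names=('wrist',))
c,W=wrist(r,'pics/w4.png');P=near(W,.6,.032,.055,.07,.1)
print(edges(P,599,32,20.5,150,110))"
```

```text
tcp_pos: [0.6694, 0.1052, 0.1853]
contact_force: [0.4, -0.5, 0.3]
wrist plate top z mm by corner (tool x,y): [((-1, -1), 503, 60.4), ((-1, 1), 493, 60.4), ((1, -1), 616, 60.4), ((1, 1), 612, 60.4)]
(array([603.35,  33.08]), np.float64(20.34), array([137.7, 110.5]), array([-0.03, -0.27,  0.03,  0.08]))
```

View pics/w4.png

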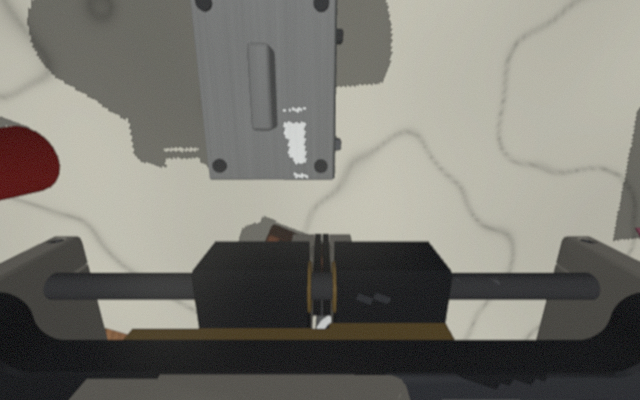

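The picture shows the cover flush and square on the housing (centre about (265,88)), all four corners level at 60.4 mm, and nothing touched. I hand it in.

```bash
python3 -c "
from plant import r
print(r.close_job())"
```

```text
the job is handed in; nothing more can be done
None
```

The job is handed in, though no verdict came back: the tube stands upright in the near bay, and the cover lies square on the housing with all four corners within about 0.5 mm of fully home.

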